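# Put the locked-out gauge drawer away

## Robot

A 6-joint arm with a two-finger parallel gripper is mounted at the origin on a cart in front of the work surface, level with it; the furniture and walls round the work are solid. World frame = base frame: x ahead of the robot, y to its left, z up, the work surface at z = 0. Lengths are in m, angles in rad, forces in N, time in s.
With the tool pointing down it reaches from about 0.35 to 0.975 m from the base axis. Payload 4.9 kg.
Tool frame: the origin (TCP) lies at the very end of the fingers, on their centre line; the grasp point (between the pads) lies 19 mm behind it (ctrl.pinch_z is the distance from the TCP to the grasp point, in m); z points along the fingers, y is the direction in which the jaws open and shut (so a half turn about z gives the same grasp; the last joint's range is limited). The gripper opens to 85 mm and grips with 20 to 120 N. Pads are 22 mm wide; open, the fingers measure 114 mm over their backs; the gripper's body (76 mm by 85 mm) begins 54 mm behind the grasp point. The pads swing forward as they close: fully open they stand 13 mm farther back than shut.
Start: joints at [1.199, 0.053, 1.613, -0, 1.476, -0.119], TCP at [0.156, 0.605, 0.202] pointing down, gripper open.
Joint ranges: [-3.01, 3.01], [-1.01, 2.22], [0.06, 2.58], [-1.02, 4.17], [0.09, 2.62], [-3.14, 3.14]. Speed limits (rad/s): [2.57, 2.57, 3.14, 3.14, 3.14, 3.14].

## Interface

Orientations are given as a rotation vector (axis times angle).
In Python, from station import ctrl gives the robot as it stands.
- The arm moves only by the tool carry_out, never from a script. Its argument "series" is a list of rows, each a list of 7 numbers: the shift along the world's x, y, z each as a share of 0.025 m, from -1 to 1, then the turn, a rotation vector about the world's x, y, z each as a share of 0.1 rad, from -1 to 1, then the opening, from 0 (shut) to 1 (fully open). A call has 1 to 12 rows; each row shifts and turns the commanded pose from where the row before left it; what a row does not reach is not made up. A row lasts 1/10 s, in which the tool goes at most 50 mm and 8.59 degrees, less where a joint would pass 70% of its speed; a pose out of reach is approached as far as the arm can. A call with a number of a shift or a turn outside -1 to 1 is refused whole. A call with a gripper value outside its range is refused whole. The fingers move at their own pace and stop on an object; "grip_force" is the grip in N (left out, the last holds). Time passes only in rows, so rows that do not move let the fingers close. It gives the time, the measured TCP pose, the force and the opening at its end, in the units of the state.
- ctrl.get_obs(): the state, without advancing time (a new reading comes with each control period).
- ctrl.get_image(name): name is "scene" or "side" or "wrist"; returns a dict with "frame" (384x512x3 uint8, blue, green, red), "fx", "fy", "cx", "cy" (pixels), "R" (3x3) and "t" (3): a world point X has camera coordinates R X + t; the wrist camera has in their place "hand_eye" (4x4, takes a point from camera to tool coordinates, whose origin is the TCP and whose axes are the flange's). Camera axes: x right, y down, z forward; pixel columns grow to the right and rows downward; lengths in m; the calibration is good to about 2 mm. The wrist camera is an equidistant fisheye: a pixel r from the principal point sees the ray r / f radians off the axis. A picture is of the moment at which its call begins: read the wrist's pose just before it. There is no depth.
- ctrl.finish_job(): hands the job in, once; it reports no verdict.
Trained networks look in a picture, given as the dict that the camera call returned (one of the last four; its "shot" number tells which), for a name from the list of things; names that differ only in an ending like _2 or _b are one class to them, and where a whole thing is asked for, a point or a joint stands for the part that bears it (a point fixed in the world has none). Each returns a list of dicts, best first, with "p" (0 to 1); they miss things now and then, are a little off and sometimes report something else, mostly with a low value. They report only what shows in the picture. A call takes as long as a camera call.
- ctrl.trace(picture, name): "mask" (384x512 bool, what is visible of it) and "rect" ([left, top, width, height] as shares, 0 to 1, of the picture: columns of its width, rows of its height, round what is visible of it).
- ctrl.mark_of(picture, name): "position" ([column, row] as shares, 0 to 1, of the picture: columns of its width, rows of its height: a listed point, or the origin of a listed thing).
The state is a dict: "t": time; "q": joint angles; "dq": joint speeds; "effort": joint torques, N m; "tool_pos": TCP position; "tool_rot": TCP orientation; "contact_force": force on the tool from outside, world axes, zero at the start; "wrist_torque": the same for the moment, N m; "opening": finger opening in m.
Only numpy, scipy, OpenCV 4.12 (cv2) and the standard library are available. Lean on these libraries where they do the work, as an engineer would, in place of code of your own. Each camera call takes 0.05 s, during which the arm holds its last target.

## Task

Put the gauge drawer away. First set the loupe down gently, standing upright, in the drawer's open bay and let go of it; then press the lid of the small gauge box in the drawer right down until it is fully shut. After that press the steel release lever on the drawer front, push the drawer in off its lock while the lever is held down, push it fully home under the cabinet and let go. Leave the timer and the label roll on the bench where they are.

Things in the scene. Friction and masses are not known exactly. Their poses are not given: they have to be found in the camera images.
- gauge_cabinet: Fixed grey bench cabinet, 190 mm deep, 210 wide, 170 high; its top board overhangs the front by 20 mm, underside 162 mm up. Drawer opening: lowest 64 mm of the front. Origin: centre of its underside. x axis level from front to back (front plane x = -95 mm), y to the left as seen facing its front, z up. The drawer opens along -x, goes home along +x.
- drawer (a joint): How far the drawer stands out, m: 0 = home (its front face level with the cabinet's front plane), 0.175 = fully out, where a bolt in its left side locks it at the start. Pressing the release lever draws the bolt; keep it pressed for the first 40 mm inwards, after that it is no longer needed. Sliding takes about 3 N; it stays where left.
- front_face (a point): Middle of the drawer front's flat outer face, 50 mm above the bench; goes with the drawer, axes as the cabinet's. 'Drawer frame' in these notes: same axes, zero at bench level straight below this point, mm. White front panel: x 0 to 10, y -98 to 98, z 6 to 61, no handle. Drawer walls up to z 42.
- bay_floor (a point): Centre of the black mat in the drawer's open bay, where the loupe belongs: drawer frame x 63, y 37.5, z 14 mm. Goes with the drawer, axes as the cabinet's. The bay spans x 10 to 116, y -14 to 87 (left half as seen from the front), walls up to z 42, gauge box beside it up to z 49.
- box_lid (a joint): Angle of the lid of the grey gauge box (right half of the drawer), rad: 0 = fully shut; starts 0.45 to 0.85. Hinge along the drawer's x at drawer y -86, z 49.5 mm (box's outer edge); free edge 73 mm from it (small tab to 79), at the drawer's middle. Lid spans x 10 to 116, 4 mm thick, top at z 53.5 when shut. Stiff, stays where left; about 2 N at the edge moves it.
- lid_edge (a point): Point on the lid's upper face, half-way along its length (drawer x 63 mm), 64 mm from the hinge line, 9 mm short of the free edge; moves with the lid.
- release_lever (a joint): Angle of the release lever, rad: 0 = up (rest), 0.5 = fully down; springs back; 2 N to start, 7 N fully down at 20 mm from the pivot. The drawer is free above about 0.3. Level steel paddle on the drawer front, y 25 to 65 mm in the drawer frame, 4 mm thick, stands out 32 mm from the panel, top at z 40; pivots where it meets the panel, free end goes down.
- lever_pad (a point): Point on the paddle's upper face, mid-width, 20 mm out from its pivot, 12 mm from its free end: drawer frame x -20, y 45, z 40 mm when up. Moves and turns with the lever.
- loupe_center (a point): Centre of the loupe, half-way up: a black round magnifier barrel with flared ends, 39 mm across, 37 mm high, 35 g, standing upright on the bench. z axis up through the barrel. Grasp round the barrel.
- loupe: The same loupe as a body; origin at the centre of its underside.
- timer: Bystander: white square bench timer, 62 x 62 x 22 mm, lying loose on the bench; origin at the centre of its underside.
- label_roll: Bystander: white roll of labels with a hole, 59 mm across, 30 mm high, lying loose on the bench; origin at the centre of its underside.

How it is judged:
On the way, in this order (a step that is already met when the one before it is completed fails the run):
1. the loupe stands in the drawer's open bay, let go (x of loupe_center in the frame of bay_floor between -0.036 and 0.036 m and y of loupe_center in the frame of bay_floor between -0.036 and 0.036 m and z of loupe_center in the frame of bay_floor below 0.0225 m and angle between loupe_center's own z axis and vertical below 0.15 rad and contact force between the fingers and loupe below 0.1 N and linear speed of loupe below 0.05 m/s), for 0.2 s.
2. the gauge box's lid is fully shut (value of joint box_lid below 0.04 rad), for 0.1 s.
3. with the lever pressed, the drawer is pushed in off its lock (value of joint release_lever above 0.15 rad and value of joint drawer below 0.165 m), for 0.03 s.
4. the drawer is fully home (value of joint drawer below 0.005 m), for 0.2 s.
At the end, for the whole second after the job is handed in: The drawer is fully home (within 5 mm), the gauge box's lid is shut (under 0.04 rad), the release lever has sprung back up (under 0.12 rad), and the loupe stands upright (within 0.15 rad) and still on the mat of the drawer's open bay, its centre within 36 mm of the bay's centre in x and y (value of joint drawer below 0.005 m and value of joint box_lid below 0.04 rad and value of joint release_lever below 0.12 rad and x of loupe_center in the frame of bay_floor between -0.036 and 0.036 m and y of loupe_center in the frame of bay_floor between -0.036 and 0.036 m and z of loupe_center in the frame of bay_floor below 0.0225 m and angle between loupe_center's own z axis and vertical below 0.15 rad and linear speed of loupe below 0.02 m/s); the robot touches nothing.
It fails at once if the timer is moved by more than 30 mm (distance of timer from where it was at the start of the episode above 0.03 m).
It fails at once if the label roll is moved by more than 30 mm (distance of label_roll from where it was at the start of the episode above 0.03 m).
It fails at once if the loupe is dropped from more than about 35 mm (linear speed of loupe above 0.85 m/s and contact force between the fingers and loupe below 0.05 N).
It fails at once if the loupe is tipped over (angle between loupe_center's own z axis and vertical above 1 rad).
It also fails if it takes over 58 s, if anything falls off the work surface, if the arm or the gripper's body presses on something with over 40 N, if the wrist force passes 120 N, or if a joint passes its speed limit or range.

## Working session

There is one attempt and no reset: what is moved stays moved. The work goes in short steps, Python scripts to look and compute and a tool call to move; the robot and the scene stay as the last step left them, time stands still between calls to the robot, and variables do not carry over. Pictures are saved under pics/ and viewed, and the job is handed in when it is done.

Besides the shell and the picture viewer there is one more tool, called after ">>>" as name(argument=value, ...), one argument or row to a line, values as JSON. carry_out: Moves the arm, as the interface text tells. Shift numbers are shares of 0.025 m and turn numbers shares of 0.1 rad, none past 1 either way. Its arguments: {"type":"object","properties":{"series":{"type":"array"},"grip_force":{"type":"number"}},"required":["series"]}

```bash
mkdir -p pics
cat > h.py <<'E'
import numpy as np, cv2
from station import ctrl
def ray(im,pos):
    # world cam: pixel share -> origin, dir
    u=pos[0]*512; v=pos[1]*384
    d=np.array([(u-im['cx'])/im['fx'],(v-im['cy'])/im['fy'],1.])
    R=np.array(im['R']);t=np.array(im['t'])
    return -R.T@t, R.T@d
def atz(im,pos,z):
    o,d=ray(im,pos); return o+d*(z-o[2])/d[2]
def tri(rs):
    A=np.zeros((3,3));b=np.zeros(3)
    for o,d in rs:
        d=d/np.linalg.norm(d);P=np.eye(3)-np.outer(d,d);A+=P;b+=P@o
    x=np.linalg.solve(A,b)
    return x,[np.linalg.norm((np.eye(3)-np.outer(d,d)/(d@d))@(x-o)) for o,d in rs]
def proj(im,X):
    c=np.array(im['R'])@X+np.array(im['t']);return im['fx']*c[0]/c[2]+im['cx'],im['fy']*c[1]/c[2]+im['cy']
E
cat > a.py <<'E'
from h import *
names=["gauge_cabinet","front_face","bay_floor","lid_edge","lever_pad","loupe_center","loupe","timer","label_roll"]
ims={}
for n in ["scene","side"]:
    im=ctrl.get_image(n);ims[n]=im;f=im['frame'].copy()
    print(n,im['shot'],-np.array(im['R']).T@im['t'])
    for k in names:
        r=ctrl.mark_of(im,k)[:2]
        for q in r:print(k,round(q['p'],2),np.round(np.array(q['position'])*[512,384],1))
    cv2.imwrite(f'pics/{n}0.png',cv2.resize(f,None,fx=1.5,fy=1.5))
    im['marks']={k:ctrl.mark_of(im,k)[0]['position'] for k in names if ctrl.mark_of(im,k)}
for k in names:
    rs=[ray(ims[n],ims[n]['marks'][k]) for n in ims if k in ims[n]['marks']]
    if len(rs)>1: x,e=tri(rs);print(k,np.round(x,4),np.round(e,4))
o=ctrl.get_obs();print(o)
E
python3 a.py
```

```text
scene 1 [-0.17774851 -0.90835578  0.60790882]
gauge_cabinet 0.72 [189.9 171.7]
gauge_cabinet 0.32 [215.8 186.4]
front_face 0.92 [235.2 179.9]
bay_floor 0.61 [216.5 188.8]
lid_edge 0.43 [233.  156.4]
lever_pad 0.57 [232.4 191.2]
loupe_center 0.58 [321.8 260.2]
loupe_center 0.19 [235.4 155.8]
loupe 0.56 [319.3 266.8]
loupe 0.29 [319.5 263.3]
timer 0.96 [253.7 227.7]
label_roll 0.61 [227.1 189.9]
label_roll 0.6 [289.3 244.2]
side 2 [ 0.52044618 -1.17811352  0.58372121]
gauge_cabinet 0.86 [256.  177.4]
bay_floor 0.9 [246.7 193.3]
lid_edge 0.55 [268.1 174.5]
lever_pad 0.65 [246.2 200.9]
loupe_center 0.53 [218.4 278.6]
loupe 0.76 [220.9 287.2]
loupe 0.39 [245.8 201.6]
timer 0.68 [229.8 237.1]
label_roll 0.73 [232.3 261.3]
label_roll 0.31 [255.1 189.8]
gauge_cabinet [ 0.5847  0.3213 -0.0036] [0.0041 0.0041]
bay_floor [0.5422 0.1089 0.0207] [0.0059 0.0059]
lid_edge [0.6176 0.1158 0.094 ] [0.0043 0.0043]
lever_pad [0.5396 0.0256 0.0366] [0.0001 0.0001]
loupe_center [ 0.4646 -0.3834  0.0346] [0.0034 0.0034]
loupe [ 0.469  -0.3747  0.0073] [0.006 0.006]
timer [ 0.487  -0.129  -0.0019] [0.0031 0.0031]
label_roll [ 0.4858 -0.0792 -0.0038] [0.0977 0.0977]
{'t': 2.75, 'q': array([ 1.19901662e+00,  5.27075948e-02,  1.61287806e+00,  3.69404543e-05,
        1.47602192e+00, -1.18990546e-01]), 'dq': array([-5.77870246e-04,  6.01406138e-04, -3.60951796e-04, -1.68506152e-03,
        9.99487053e-05, -6.88250588e-04]), 'effort': array([ 2.67323601e-03, -3.93652153e+01, -3.70458305e+01,  1.19122246e-04,
        3.35631130e-04, -4.30248349e-06]), 'tool_pos': array([0.15629339, 0.60512739, 0.20241198]), 'tool_rot': array([-3.96024353e-01, -3.11649197e+00,  8.69929097e-06]), 'contact_force': array([-0.25445579,  0.28535577,  0.23956526]), 'wrist_torque': array([ 0.04684224,  0.02307881, -0.04695289]), 'opening': 0.08549581550119528}
```

View pics/scene0.png

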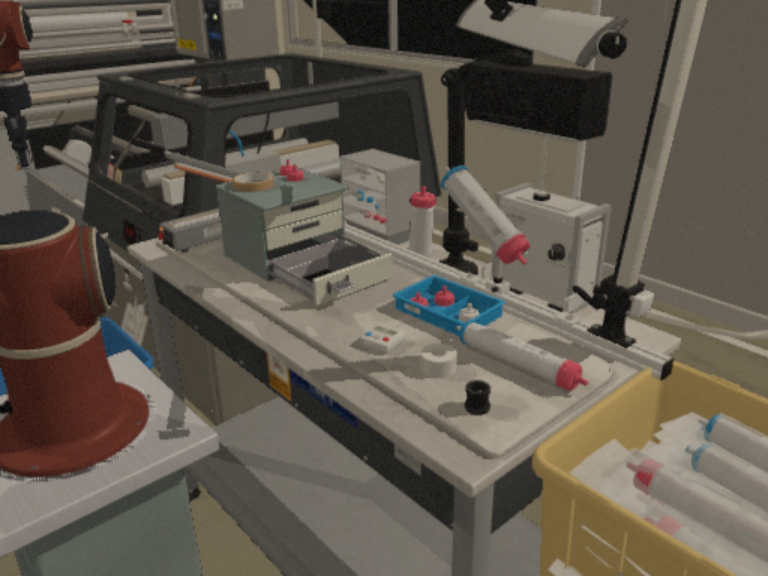

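View pics/side0.png

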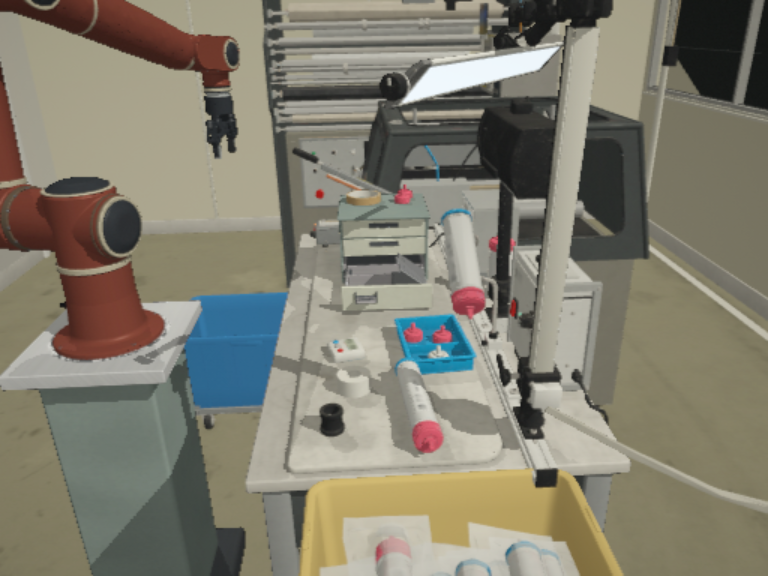

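Run:
```python
from h import *
import pickle
d={}
for n in ["scene","side"]:
    im=ctrl.get_image(n);d[n]=im
pickle.dump(d,open('ims.pkl','wb'))
f=d['scene']['frame'];cv2.imwrite('pics/c1.png',cv2.resize(f[105:215,135:275],None,fx=5.5,fy=5.5,interpolation=cv2.INTER_CUBIC))
f=d['side']['frame'];cv2.imwrite('pics/c2.png',cv2.resize(f[120:220,205:305],None,fx=6,fy=6,interpolation=cv2.INTER_CUBIC))
print(ctrl.get_obs()['t'])
```

```text
2.85
```

View pics/c1.png

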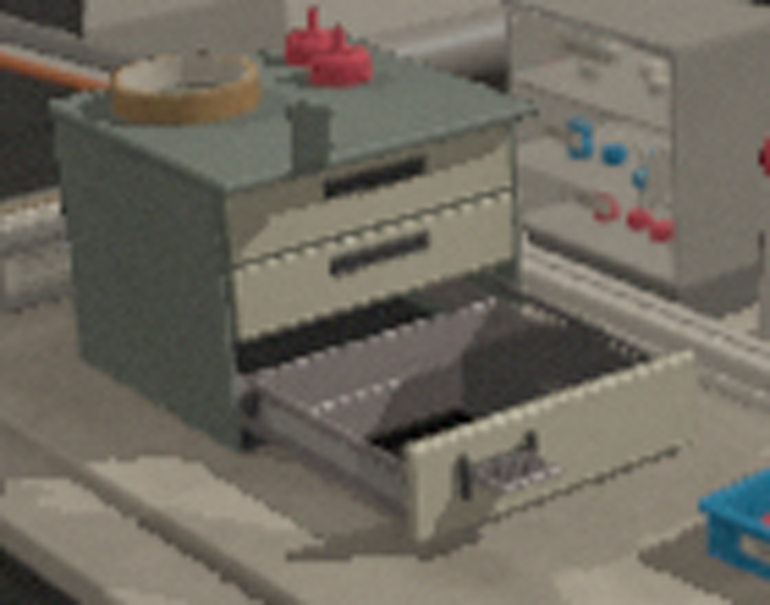

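View pics/c2.png

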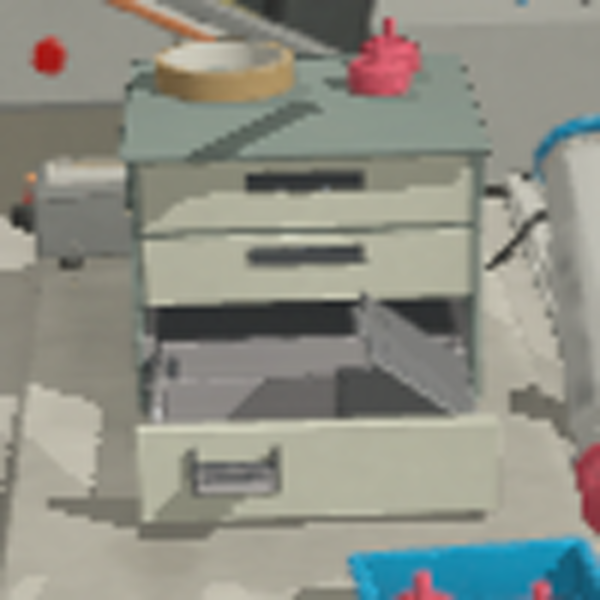

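```bash
cat > fit.py <<'E'
import pickle
from h import *
from scipy.optimize import least_squares
d=pickle.load(open('ims.pkl','rb'))
F=-.27
P=[('scene',(412,449),(F,.098,.061)),('scene',(692,356),(F,-.098,.061)),('scene',(690,447),(F,-.098,.006)),('scene',(415,541),(F,.098,.006)),
('side',(138,430),(F,.098,.061)),('side',(498,422),(F,-.098,.061)),('side',(497,514),(F,-.098,.006)),('side',(141,521),(F,.098,.006)),
('scene',(228,187),(-.115,.105,.170)),('scene',(530,108),(-.115,-.105,.170)),('side',(122,158),(-.115,.105,.17)),('side',(488,152),(-.115,-.105,.17))]
def px(n,p): return (p[0]/5.5+135,p[1]/5.5+105) if n=='scene' else (p[0]/6+205,p[1]/6+120)
def W(v,q):
    c,s=np.cos(v[2]),np.sin(v[2]);return np.array([v[0]+c*q[0]-s*q[1],v[1]+s*q[0]+c*q[1],q[2]])
def res(v): return np.concatenate([np.array(proj(d[n],W(v,q)))-px(n,p) for n,p,q in P])
r=least_squares(res,[.58,.25,1.57],loss='soft_l1');v=r.x
if __name__=='__main__':
    print(v,np.degrees(v[2]));print(np.round(res(v).reshape(-1,2),1))
    D=lambda x,y,z:W(v,(F+x,y,z))
    for k,q in dict(front=(0,0,.05),bay=(.063,.0375,.014),pad=(-.02,.045,.04),hinge=(.063,-.086,.0495)).items():
        print(k,np.round(D(*q),4),[np.round(proj(d[n],D(*q)),1) for n in d])
    for a in (.4,.5,.6,.7,.8,.9):print(a,[np.round(proj(d[n],D(.063,-.086+.064*np.cos(a),.0495+.004+.064*np.sin(a))),1) for n in d])
    # loupe by masks
    for n in d:
        pass
E
python3 fit.py
```

```text
[0.58400965 0.31931323 1.54582143] 88.56904401617078
[[-0.1  0.3]
 [ 1.1 -0.9]
 [ 1.7 -1.5]
 [ 0.5  0.7]
 [-1.  -0.2]
 [-0.2 -0.7]
 [-0.2 -0.6]
 [-0.7  0.1]
 [-0.3 -0.9]
 [ 0.8 -1. ]
 [-0.2 -1.5]
 [-0.5 -2.2]]
front [0.5773 0.0494 0.05  ] [array([237.1, 180.8]), array([257.5, 193.7])]
bay [0.5414 0.1133 0.014 ] [array([215.3, 188.5]), array([246.2, 196.3])]
pad [0.5318 0.0305 0.04  ] [array([229.2, 190.4]), array([243.7, 199.4])]
hinge [0.6648 0.1102 0.0495] [array([246.3, 167.4]), array([282.4, 185.6])]
0.4 [array([231.2, 163.8]), array([264.9, 178.1])]
0.5 [array([231.9, 161.8]), array([265.7, 176.5])]
0.6 [array([232.7, 159.9]), array([266.7, 174.9])]
0.7 [array([233.6, 158.1]), array([267.8, 173.5])]
0.8 [array([234.7, 156.3]), array([269.1, 172.1])]
0.9 [array([235.9, 154.6]), array([270.5, 170.9])]
```

>>> carry_out(
  series=[
    [0.5,-1,0,0,0,0.76,1],
    [0.5,-1,0,0,0,0.76,1],
    [0.5,-1,0,0,0,0.76,1],
    [0.5,-1,0,0,0,0,1],
    [0.5,-1,0,0,0,0,1],
    [0.5,-1,0,0,0,0,1],
    [0.5,-1,0,0,0,0,0.8],
    [0.5,-1,0,0,0,0,0.8],
    [0.5,-1,0,0,0,0,0.8],
    [0.5,-1,0,0,0,0,0.8],
    [0.5,-1,0,0,0,0,0.8],
    [0.5,-1,0,0,0,0,0.8],
  ],
)

```text
t: 4.05
tool_pos: [0.3067, 0.3041, 0.2026]
tool_rot: [0.039, 3.141, 0.001]
contact_force: [0.4, -0.2, 1.8]
opening: 0.0686
```

>>> carry_out(
  series=[
    [0.5,-1,0,0,0,0,0.8],
    [0.5,-1,0,0,0,0,0.8],
    [0.4,-1,0,0,0,0,0.8],
    [0.4,-1,0,0,0,0,0.8],
    [0.4,-1,0,0,0,0,0.8],
    [0.4,-1,0,0,0,0,0.8],
    [0.4,-1,0,0,0,0,0.8],
    [0.4,-1,0,0,0,0,0.8],
    [0.4,-1,0,0,0,0,0.8],
    [0.4,-1,0,0,0,0,0.8],
    [0.4,-1,0,0,0,0,0.8],
    [0.2,-1,0,0,0,0,0.8],
  ],
)

```text
t: 5.25
tool_pos: [0.4268, 0.004, 0.2026]
tool_rot: [0.039, 3.141, -0.0]
contact_force: [1.4, 0.6, 0.2]
opening: 0.0684
```

```bash
cat > w.py <<'E'
from h import *
import pickle
d=pickle.load(open('ims.pkl','rb'))
for n,z in (('scene',.0185),('side',.0185)):
    pts={'scene':(321.8,260.2),'side':(218.4,278.6)}[n]
    print('loupe',n,atz(d[n],np.array(pts)/[512,384],.0185))
    pts={'scene':(319.3,266.8),'side':(220.9,287.2)}[n]
    print('loupe base',n,atz(d[n],np.array(pts)/[512,384],.0))
    pts={'scene':(289.3,244.2),'side':(232.3,261.3)}[n]
    print('roll',n,atz(d[n],np.array(pts)/[512,384],0))
    pts={'scene':(253.7,227.7),'side':(229.8,237.1)}[n]
    print('timer',n,atz(d[n],np.array(pts)/[512,384],0))
print(ctrl.get_obs()['tool_pos'],ctrl.get_obs()['q'])
E
python3 w.py
```

```text
loupe scene [ 0.48652523 -0.36418008  0.0185    ]
loupe base scene [ 0.4834155  -0.36045332  0.        ]
roll scene [ 0.50050115 -0.24716876  0.        ]
timer scene [ 0.48842465 -0.12656985  0.        ]
loupe side [ 0.46234578 -0.36607873  0.0185    ]
loupe base side [ 0.46736237 -0.37446786  0.        ]
roll side [ 0.49386854 -0.26599215  0.        ]
timer side [ 0.48663415 -0.13873098  0.        ]
[0.42676531 0.00396722 0.20259933] [-1.65503751e-01 -4.54974377e-01  2.04930217e+00  7.21946431e-05
  1.54668868e+00 -1.71132405e+00]
```

>>> carry_out(
  series=[
    [0.2,-1,0,0,0,0,0.8],
    [0.2,-1,0,0,0,0,0.8],
    [0.2,-1,0,0,0,0,0.8],
    [0.2,-1,0,0,0,0,0.8],
    [0.2,-1,0,0,0,0,0.8],
    [0.2,-1,0,0,0,0,0.8],
    [0.2,-1,0,0,0,0,0.8],
    [0.2,-1,0,0,0,0,0.8],
    [0.1,-1,0,0,0,0,0.8],
    [0.1,-1,0,0,0,0,0.8],
    [0,-1,0,0,0,0,0.8],
    [0,-1,0,0,0,0,0.8],
  ],
)

```text
t: 6.45
tool_pos: [0.4713, -0.296, 0.2024]
tool_rot: [0.039, 3.141, -0.0]
contact_force: [0.3, -0.1, 0.0]
opening: 0.0682
```

>>> carry_out(
  series=[
    [0,-1,-0.5,0,0,0,0.8],
    [0,-1,-0.5,0,0,0,0.8],
    [0,0,0,0,0,0,0.8],
  ],
)

```text
t: 6.75
tool_pos: [0.47, -0.3464, 0.1751]
tool_rot: [-0.043, -3.138, -0.003]
contact_force: [-0.0, 0.7, 0.4]
opening: 0.0683
```

```bash
cat >> h.py <<'E'
from scipy.spatial.transform import Rotation as Ro
def wray(im,o,px):
    H=np.array(im['hand_eye']);v=(np.array(px)-[im['cx'],im['cy']]);r=np.hypot(*v);th=r/im['fx']
    dc=np.array([*(v/max(r,1e-9)*np.sin(th)),np.cos(th)])
    R=Ro.from_rotvec(o['tool_rot']).as_matrix()
    return R@H[:3,3]+o['tool_pos'],R@(H[:3,:3]@dc)
def watz(im,o,px,z):
    a,d=wray(im,o,px);return a+d*(z-a[2])/d[2]
E
python3 - <<'E'
from h import *
o=ctrl.get_obs();im=ctrl.get_image('wrist')
print(o['tool_pos'],np.round(im['hand_eye'],3),im['fx'],im['fy'],im['cx'],im['cy'])
for k,z in (('loupe_center',.0185),('loupe',0),('label_roll',0),('timer',0)):
    for q in ctrl.mark_of(im,k)[:2]:
        p=np.array(q['position'])*[512,384];print(k,round(q['p'],2),p,watz(im,o,p,z))
cv2.imwrite('pics/w1.png',im['frame'])
E
```

```text
[ 0.4700188  -0.34640731  0.17509714] [[ 0.002 -0.946 -0.324  0.084]
 [ 1.     0.002  0.001 -0.002]
 [-0.    -0.324  0.946 -0.172]
 [ 0.     0.     0.     1.   ]] 297.3186396354542 297.3186396354542 254.15181913320185 186.90894662869292
loupe_center 0.81 [235.776  163.6992] [ 0.46882548 -0.36909491  0.0185    ]
loupe 0.97 [234.5984 159.3984] [ 0.46811852 -0.37155252  0.        ]
label_roll 0.59 [327.424  182.5152] [ 0.50015393 -0.25710152  0.        ]
label_roll 0.16 [233.984  157.4016] [ 0.46563527 -0.37218548  0.        ]
timer 0.59 [414.3104 171.1104] [ 0.48677263 -0.13329941  0.        ]
```

View pics/w1.png

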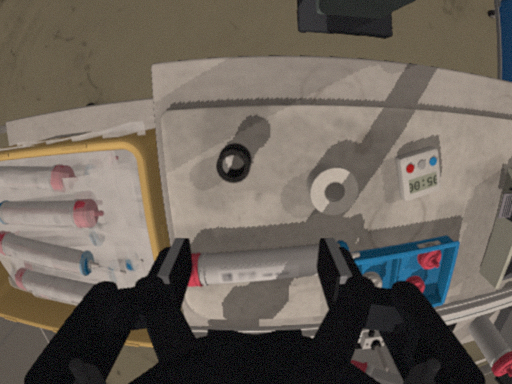

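>>> carry_out(
  series=[
    [0,-0.5,-1,0,0,0,0.8],
    [-0.04,-0.46,-1,0,0,0,0.8],
    [0,0,-1,0,0,0,0.8],
    [0,0,-1,0,0,0,0.8],
    [0,0,-1,0,0,0,0.8],
    [0,0,-0.8,0,0,0,0.8],
    [0,0,-0.6,0,0,0,0.8],
    [0,0,0,0,0,0,0.8],
    [0,0,0,0,0,0,0.8],
  ],
)

```text
t: 7.9
tool_pos: [0.4708, -0.369, 0.0182]
tool_rot: [0.038, 3.141, -0.001]
contact_force: [-0.5, 0.3, 0.2]
opening: 0.0683
```

Run:
```python
from h import *
o=ctrl.get_obs();im=ctrl.get_image('wrist')
print(o['tool_pos'],o['tool_rot'],o['contact_force'])
cv2.imwrite('pics/w2.png',im['frame'])
```

```text
[ 0.47084205 -0.36895606  0.01820855] [ 3.81556635e-02  3.14063839e+00 -1.09781022e-03] [-0.48190043  0.34710222  0.20906149]
```

View pics/w2.png

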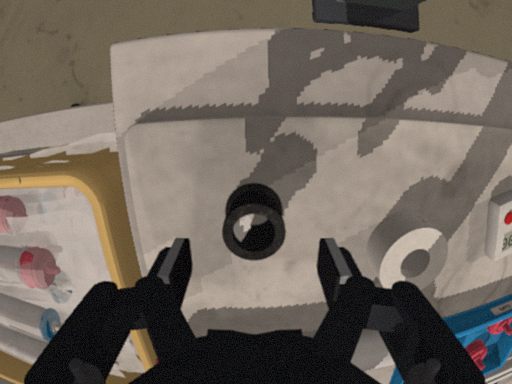

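Run:
```python
from h import *
o=ctrl.get_obs();im=ctrl.get_image('wrist')
for k,z in (('loupe_center',.0185),('loupe',0)):
    for q in ctrl.mark_of(im,k)[:1]:
        p=np.array(q['position'])*[512,384];print(k,round(q['p'],2),p,watz(im,o,p,z))
print(watz(im,o,(254,228),.037), watz(im,o,(254,258),.037), watz(im,o,(254,184),.0))
```

```text
loupe_center 0.8 [256.4096 222.1824] [ 0.46949123 -0.36998956  0.0185    ]
loupe 0.57 [253.3888 205.7856] [ 0.46575084 -0.37191101  0.        ]
[ 0.46426582 -0.37137961  0.037     ] [ 0.48485529 -0.37184334  0.037     ] [ 0.4498425 -0.3711295  0.       ]
```

>>> carry_out(
  series=[
    [-0.12,-0.08,-0.3,0,0,0,0.8],
    [0,0,-0.22,0,0,0,0.8],
    [0,0,0,0,0,0,0.3],
    [0,0,0,0,0,0,0.0],
    [0,0,0,0,0,0,0.0],
    [0,0,0,0,0,0,0.0],
  ],
  grip_force=25,
)

```text
t: 8.7
tool_pos: [0.4674, -0.371, 0.0046]
tool_rot: [0.039, 3.141, -0.0]
contact_force: [1.1, -0.6, -0.0]
opening: 0.0346
```

>>> carry_out(
  series=[
    [0,0,0.5,0,0,0,0.0],
    [0,0,1,0,0,0,0],
    [0,0,1,0,0,0,0],
    [0,0.5,1,0,0,0,0],
    [0.15,1,1,0,0,0,0],
    [0.15,1,0.5,0,0,0,0],
    [0.15,1,0,0,0,0,0],
    [0.15,1,0,0,0,0,0],
    [0.15,1,0,0,0,0,0],
    [0.15,1,0,0,0,0,0],
    [0.15,1,0,0,0,0,0],
    [0.15,1,0,0,0,0,0],
  ],
)

```text
t: 9.9
tool_pos: [0.4976, -0.1575, 0.1306]
tool_rot: [0.039, 3.14, -0.001]
contact_force: [-0.9, 0.9, -1.0]
opening: 0.0341
```

>>> carry_out(
  series=[
    [0.2,1,0,0,0,0,0],
    [0.2,1,0,0,0,0,0],
    [0.2,1,0,0,0,0,0],
    [0.2,1,0,0,0,0,0],
    [0.2,1,0,0,0,0,0],
    [0.2,1,0,0,0,0,0],
    [0.2,0.8,0,0,0,0,0],
    [0,0,0,0,0,0,0],
  ],
)

```text
t: 10.7
tool_pos: [0.5328, 0.0135, 0.1305]
tool_rot: [0.034, 3.14, 0.001]
contact_force: [-1.3, -0.4, 0.5]
opening: 0.0341
```

Run:
```python
from h import *
o=ctrl.get_obs();im=ctrl.get_image('wrist')
print(o['tool_pos'],o['tool_rot'],o['opening'],o['t'])
for k,z in (('bay_floor',.014),('lever_pad',.04),('lid_edge',.095),('front_face',.05)):
    for q in ctrl.mark_of(im,k)[:1]:
        p=np.array(q['position'])*[512,384];print(k,round(q['p'],2),p,watz(im,o,p,z))
cv2.imwrite('pics/w3.png',cv2.resize(im['frame'],None,fx=1.5,fy=1.5))
```

```text
[0.53281517 0.01348191 0.13054635] [3.41254248e-02 3.14003325e+00 5.52649804e-04] 0.03414286421210318 10.7
bay_floor 0.9 [350.3104 180.0192] [0.54137881 0.11267943 0.014     ]
lever_pad 0.91 [270.1824 180.5184] [0.53215811 0.02635545 0.04      ]
lid_edge 0.63 [364.3904 278.592 ] [0.60880409 0.10963091 0.095     ]
front_face 0.82 [293.3248 226.9824] [0.57576737 0.0479499  0.05      ]
```

View pics/w3.png

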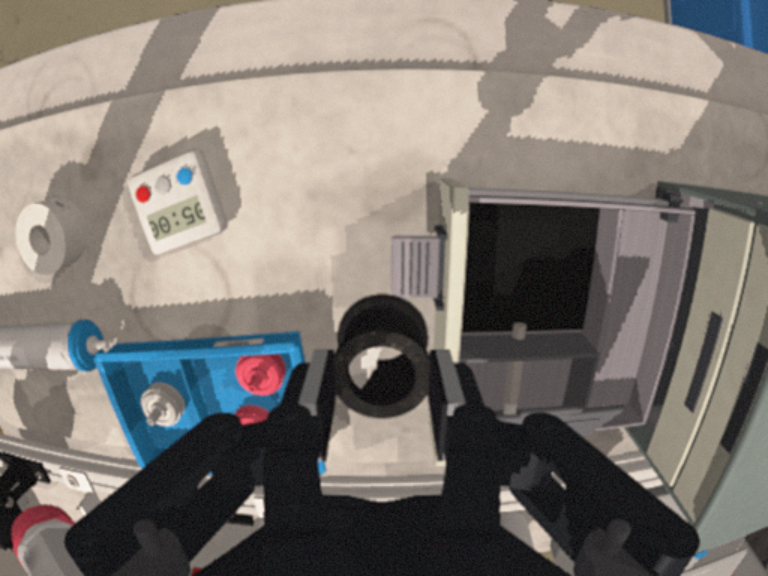

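>>> carry_out(
  series=[
    [0.1,1,0,0,0,0,0],
    [0.1,1,0,0,0,0,0],
    [0.1,1,0,0,0,0,0],
    [0.05,0.98,0,0,0,0,0],
    [0,0,0,0,0,0,0],
    [0,0,-0.8,0,0,0,0],
    [0,0,-1,0,0,0,0],
    [0,0,-1,0,0,0,0],
    [0,0,-0.8,0,0,0,0],
    [0,0,-0.4,0,0,0,0],
    [0,0,-0.2,0,0,0,0],
    [0,0,-0.1,0,0,0,0],
  ],
)

```text
t: 12.15
tool_pos: [0.5415, 0.1105, 0.0222]
tool_rot: [0.04, 3.141, -0.0]
contact_force: [0.3, 0.2, 0.0]
opening: 0.0342
```

Run:
```python
from h import *
o=ctrl.get_obs();im=ctrl.get_image('wrist')
print(o['tool_pos'],o['tool_rot'],o['opening'],o['contact_force'],o['t'])
cv2.imwrite('pics/w4.png',cv2.resize(im['frame'],None,fx=1.5,fy=1.5))
```

```text
[0.54146705 0.11052752 0.02215958] [ 4.00114458e-02  3.14083808e+00 -2.16473818e-04] 0.034220496270267756 [0.28899232 0.23824926 0.02845041] 12.15
```

View pics/w4.png

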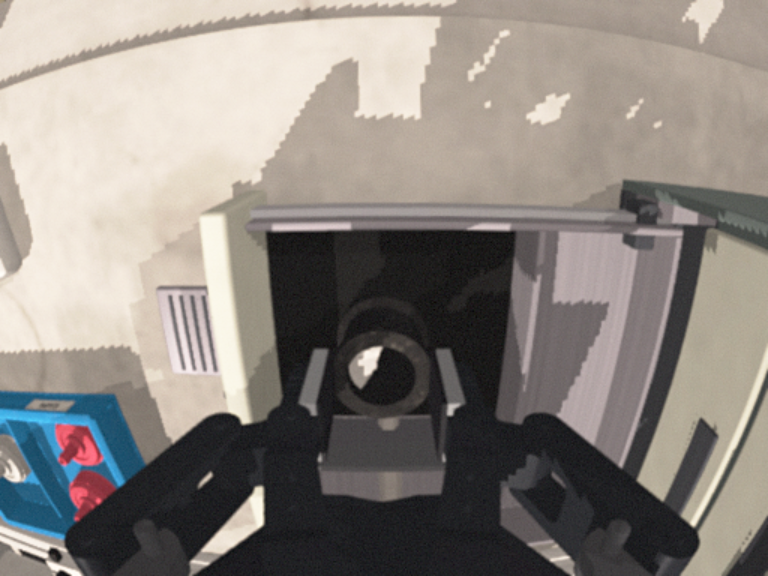

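>>> carry_out(
  series=[
    [0,0,-0.08,0,0,0,0],
    [0,0,-0.06,0,0,0,0],
    [0,0,0,0,0,0,0],
  ],
)

```text
t: 12.5
tool_pos: [0.5414, 0.1112, 0.0188]
tool_rot: [0.039, 3.141, 0.0]
contact_force: [0.4, 0.2, 0.1]
opening: 0.0344
```

>>> carry_out(
  series=[
    [0,0,0,0,0,0,0.5],
    [0,0,0,0,0,0,0.68],
    [0,0,0,0,0,0,0.68],
    [0,0,0,0,0,0,0.68],
    [0,0,0,0,0,0,0.68],
  ],
)

```text
t: 13.0
tool_pos: [0.5411, 0.1111, 0.0184]
tool_rot: [0.039, 3.141, -0.0]
contact_force: [0.1, 0.0, -0.4]
opening: 0.0578
```

Run:
```python
from h import *
o=ctrl.get_obs();im=ctrl.get_image('wrist')
print(o['tool_pos'],o['opening'],o['contact_force'],o['t'])
for k,z in (('loupe_center',.0325),('lid_edge',.095)):
    for q in ctrl.mark_of(im,k)[:1]:
        p=np.array(q['position'])*[512,384];print(k,round(q['p'],2),p,watz(im,o,p,z))
cv2.imwrite('pics/w5.png',cv2.resize(im['frame'],None,fx=1.5,fy=1.5))
```

```text
[0.5410869  0.11113679 0.01841877] 0.05781356328438349 [ 0.13296463  0.01748361 -0.36621938] 13.0
loupe_center 0.96 [258.304  237.1968] [0.5424854  0.11156208 0.0325    ]
lid_edge 0.56 [254.6176 221.2992] [0.50198631 0.11014313 0.095     ]
```

View pics/w5.png

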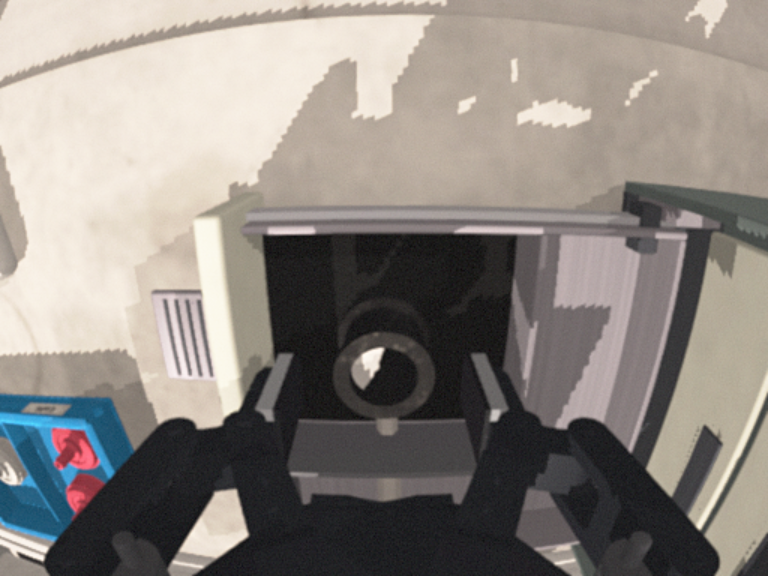

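>>> carry_out(
  series=[
    [0,0,0.4,0,0,0,0.68],
    [0,0,1,0,0,0,0.68],
    [0,0,1,0,0,0,0.68],
    [0,0,1,0,0,0,0.5],
    [0,0,1,0,0,0,0],
    [0,0,1,0,0,0,0],
    [1,0,0.4,0,0,0,0],
    [1,0,0,0,0,0,0],
    [1,0,0,0,0,0,0],
    [0.3,0,0,0,0,0,0],
    [0,0,0,0,0,0,0],
  ],
)

```text
t: 14.25
tool_pos: [0.6239, 0.111, 0.1636]
tool_rot: [-0.039, -3.141, 0.0]
contact_force: [-1.1, 0.0, 0.1]
opening: 0.0001
```

Run:
```python
from h import *
o=ctrl.get_obs();im=ctrl.get_image('wrist')
print(o['tool_pos'],o['opening'],o['contact_force'],o['t'])
for k,z in (('loupe_center',.0325),('lid_edge',.095),('bay_floor',.014)):
    for q in ctrl.mark_of(im,k)[:1]:
        p=np.array(q['position'])*[512,384];print(k,round(q['p'],2),p,watz(im,o,p,z))
cv2.imwrite('pics/w6.png',cv2.resize(im['frame'],None,fx=1.5,fy=1.5))
```

```text
[0.62391541 0.11101124 0.16360547] 9.405208990929088e-05 [-1.07970354  0.0446833   0.06119077] 14.25
loupe_center 0.94 [255.2832  94.6944] [0.54526757 0.11191316 0.0325    ]
lid_edge 0.68 [254.6176 175.488 ] [0.61140254 0.10965473 0.095     ]
bay_floor 0.67 [254.1056  91.8912] [0.54256289 0.11079201 0.014     ]
```

View pics/w6.png

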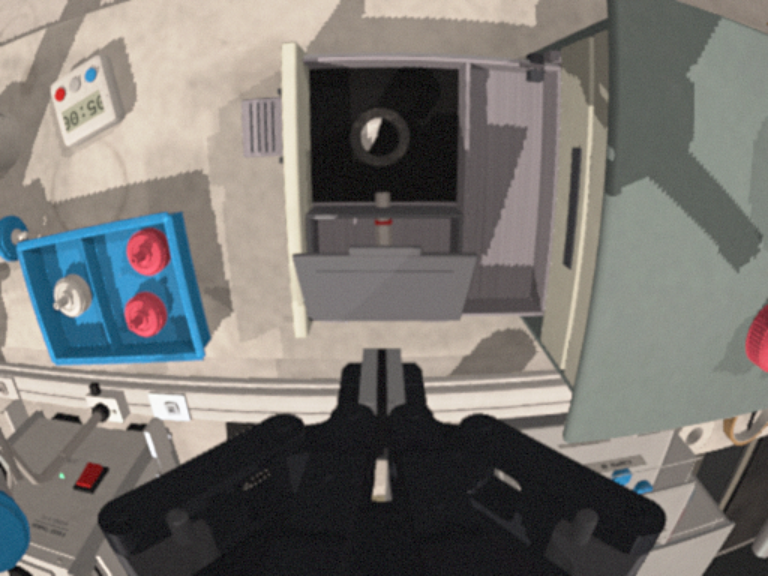

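>>> carry_out(
  series=[
    [0,0,-1,0,0,0,0],
    [0,0,-1,0,0,0,0],
    [0,0,-0.8,0,0,0,0],
    [0,0,-0.5,0,0,0,0],
    [0,0,-0.4,0,0,0,0],
    [0,0,-0.4,0,0,0,0],
    [0,0,-0.3,0,0,0,0],
    [0,0,0,0,0,0,0],
    [0,0,0,0,0,0,0],
  ],
)

```text
t: 15.35
tool_pos: [0.6238, 0.1111, 0.0537]
tool_rot: [0.039, 3.141, -0.0]
contact_force: [0.4, -0.5, 1.2]
opening: -0.0001
```

>>> carry_out(
  series=[
    [0,0,-0.06,0,0,0,0],
    [0,0,-0.06,0,0,0,0],
    [0,0,0,0,0,0,0],
  ],
)

```text
t: 15.65
tool_pos: [0.6239, 0.1111, 0.0508]
tool_rot: [0.039, 3.141, 0.0]
contact_force: [-0.8, -0.4, 0.6]
opening: 0.0001
```

Run:
```python
from h import *
o=ctrl.get_obs();im=ctrl.get_image('wrist')
print(o['tool_pos'],o['opening'],o['contact_force'],o['t'])
cv2.imwrite('pics/w7.png',cv2.resize(im['frame'],None,fx=1.5,fy=1.5))
im=ctrl.get_image('side')
cv2.imwrite('pics/s7.png',cv2.resize(im['frame'][120:220,205:305],None,fx=6,fy=6,interpolation=cv2.INTER_CUBIC))
```

```text
[0.62385642 0.11114911 0.05079805] 0.00014247629818378829 [-0.79510523 -0.37072216  0.61346652] 15.65
```

View pics/w7.png

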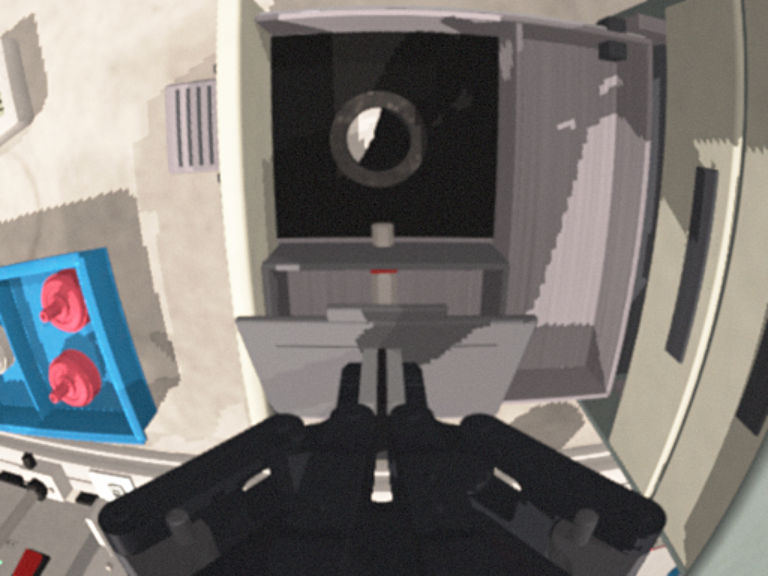

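View pics/s7.png

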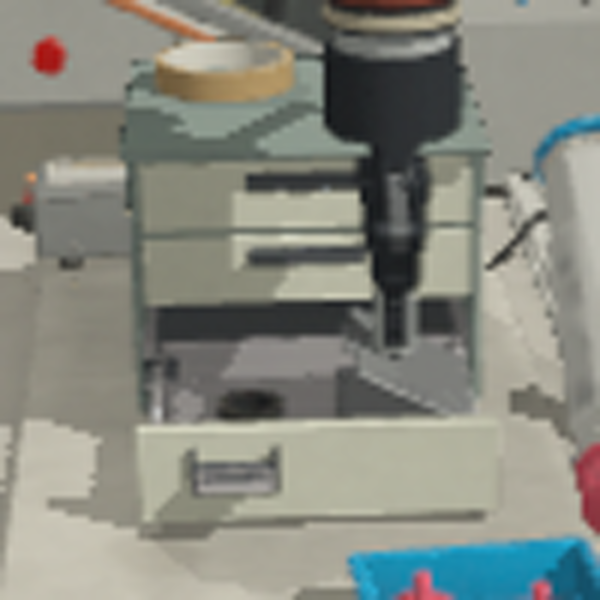

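Run:
```python
from fit import *
def c2(X): 
    u,w=proj(d['side'],np.array(X)); return round((u-205)*6),round((w-120)*6)
o=ctrl.get_obs();print(o['tool_pos'])
print('tcp',c2(o['tool_pos']), 'tcp+20', c2(o['tool_pos']+[0,0,.02]))
D=lambda x,y,z:W(v,(F+x,y,z))
for a in (0,.2,.3,.4,.5,.6):
    print(a,'free edge front/back',c2(D(.010,-.086+.073*np.cos(a),.0535+.073*np.sin(a))),c2(D(.116,-.086+.073*np.cos(a),.0535+.073*np.sin(a))))
print('hinge',c2(D(.01,-.086,.0495)),c2(D(.116,-.086,.0495)))
# wrist projection of lid free edge
def wp(X,im):
    H=np.array(im['hand_eye']);R=Ro.from_rotvec(o['tool_rot']).as_matrix()
    c=np.linalg.inv(H)@np.append(R.T@(X-o['tool_pos']),1);th=np.arctan2(np.hypot(c[0],c[1]),c[2]);r=th*im['fx']/np.hypot(c[0],c[1])
    return np.round(1.5*np.array([im['cx']+r*c[0],im['cy']+r*c[1]]))
im=ctrl.get_image('wrist')
print('wrist tcp',wp(o['tool_pos'],im))
for a in (0,.2,.3,.4,.5,.6,.7):print(a,wp(D(.010,-.086+.073*np.cos(a),.0535+.073*np.sin(a)),im),wp(D(.116,-.086+.073*np.cos(a),.0535+.073*np.sin(a)),im))
```

```text
[0.62387902 0.11112725 0.05079792]
tcp (392, 394) tcp+20 (392, 361)
0 free edge front/back (338, 428) (331, 356)
0.2 free edge front/back (341, 403) (333, 333)
0.3 free edge front/back (344, 391) (336, 321)
0.4 free edge front/back (348, 379) (341, 310)
0.5 free edge front/back (354, 367) (346, 299)
0.6 free edge front/back (361, 356) (352, 289)
hinge (473, 431) (457, 359)
wrist tcp [386. 337.]
0 [257. 268.] [516. 268.]
0.2 [247. 283.] [526. 283.]
0.3 [242. 294.] [532. 294.]
0.4 [237. 307.] [537. 308.]
0.5 [233. 323.] [541. 323.]
0.6 [229. 341.] [546. 341.]
0.7 [226. 361.] [549. 361.]
```

>>> carry_out(
  series=[
    [0,0,-0.2,0,0,0,0],
    [0,0,-0.2,0,0,0,0],
  ],
)

```text
t: 16.0
tool_pos: [0.6237, 0.1112, 0.0404]
tool_rot: [0.039, 3.141, 0.0]
contact_force: [-0.1, 0.0, 2.5]
opening: -0.0003
```

Run:
```python
from h import *
o=ctrl.get_obs();im=ctrl.get_image('wrist')
print(o['tool_pos'],o['opening'],o['contact_force'],o['t'])
a=im['frame']
im=ctrl.get_image('side')
b=cv2.resize(im['frame'][120:220,205:305],(384,384),interpolation=cv2.INTER_CUBIC)
cv2.imwrite('pics/w8.png',np.hstack([a[:,80:],b])[:,:800])
```

```text
[0.62367808 0.11115181 0.04039949] -0.0003466114119144227 [-0.10911567  0.01982606  2.50274937] 16.0
```

View pics/w8.png

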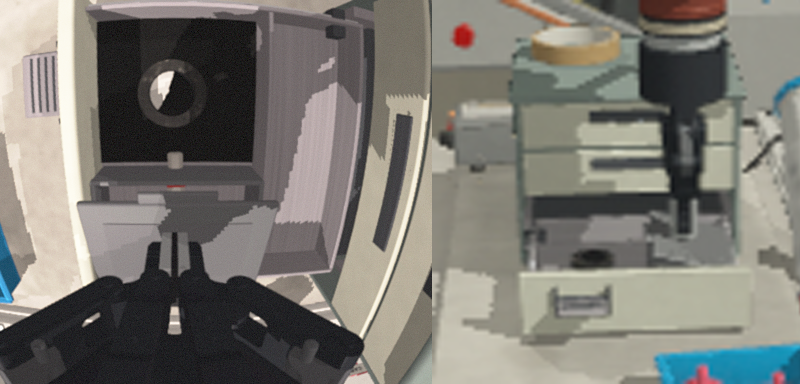

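>>> carry_out(
  series=[
    [0,0,-0.2,0,0,0,0],
    [0,0,-0.2,0,0,0,0],
    [0,0,0,0,0,0,0],
  ],
)

```text
t: 16.4
tool_pos: [0.6229, 0.1111, 0.0291]
tool_rot: [-0.039, -3.14, 0.0]
contact_force: [0.0, -0.1, -0.6]
opening: -0.0001
```

```bash
cat > look.py <<'E'
from h import *
import sys
o=ctrl.get_obs();im=ctrl.get_image('wrist')
print(o['tool_pos'],o['opening'],o['contact_force'],o['t'])
a=im['frame']
im=ctrl.get_image('side')
b=cv2.resize(im['frame'][120:220,205:305],(384,384),interpolation=cv2.INTER_CUBIC)
cv2.imwrite(f'pics/{sys.argv[1]}.png',np.hstack([a[:,80:],b])[:,:800])
E
python3 look.py w9
```

```text
[0.62293653 0.11109742 0.02910476] -5.034151939714086e-05 [ 0.02119211 -0.07270326 -0.64780184] 16.4
```

View pics/w9.png

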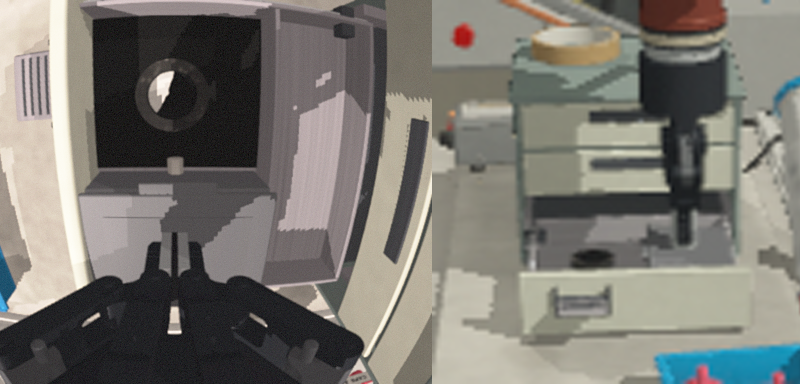

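>>> carry_out(
  series=[
    [0,0,-0.12,0,0,0,0],
    [0,0,-0.06,0,0,0,0],
    [0,0,0,0,0,0,0],
  ],
)

```text
t: 16.8
tool_pos: [0.6234, 0.1111, 0.0256]
tool_rot: [-0.039, -3.141, 0.0]
contact_force: [1.0, 0.8, 0.0]
opening: 0.0
```

>>> carry_out(
  series=[
    [0,0,-0.1,0,0,0,0],
    [0,0,0,0,0,0,0],
  ],
)

```text
t: 17.0
tool_pos: [0.6238, 0.1111, 0.0245]
tool_rot: [-0.039, -3.141, 0.0]
contact_force: [-3.1, -0.4, 6.6]
opening: -0.0002
```

```bash
python3 look.py w10
```

```text
[0.6237633  0.11111969 0.02451176] -0.0002349255664189489 [-3.08512207 -0.37072375  6.62947577] 17.0
```

View pics/w10.png

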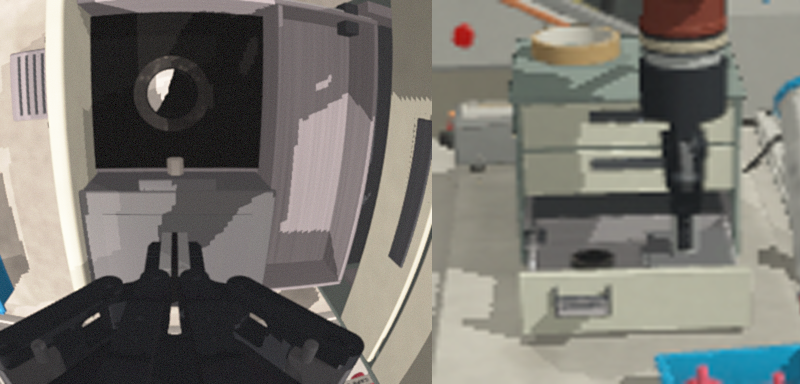

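>>> carry_out(
  series=[
    [0,0,-0.1,0,0,0,0],
    [0,0,-0.05,0,0,0,0],
    [0,0,0,0,0,0,0],
  ],
)

```text
t: 17.4
tool_pos: [0.6238, 0.1112, 0.024]
tool_rot: [-0.038, -3.14, 0.001]
contact_force: [-11.9, -1.3, 22.2]
opening: -0.0001
```

```bash
cat > lid.py <<'E'
from fit import *
o=ctrl.get_obs();im=ctrl.get_image('wrist');print(o['tool_pos'],o['contact_force'],o['wrist_torque'],o['t'])
D=lambda x,y,z:W(v,(F+x,y,z))
def wp(X):
    H=np.array(im['hand_eye']);R=Ro.from_rotvec(o['tool_rot']).as_matrix()
    c=np.linalg.inv(H)@np.append(R.T@(X-o['tool_pos']),1);th=np.arctan2(np.hypot(c[0],c[1]),c[2]);r=th*im['fx']/np.hypot(c[0],c[1])
    return np.round(np.array([im['cx']+r*c[0],im['cy']+r*c[1]]),1)
print('tcp',wp(o['tool_pos']),'back20',wp(o['tool_pos']+[0,0,.02]),'back30',wp(o['tool_pos']+[0,0,.03]))
for a in (0,.05,.1,.2,.3):print(a,wp(D(.010,-.086+.073*np.cos(a),.0535+.073*np.sin(a))),wp(D(.116,-.086+.073*np.cos(a),.0535+.073*np.sin(a))))
print('box edge',wp(D(.01,-.014,.049)),'panel',wp(D(.0,.098,.061)),wp(D(.010,.098,.061)),'baywall',wp(D(.116,-.014,.042)))
for k,z in (('bay_floor',.014),('lever_pad',.04),('lid_edge',.0535),('loupe_center',.0325)):
    for q in ctrl.mark_of(im,k)[:1]:
        p=np.array(q['position'])*[512,384];print(k,round(q['p'],2),p,watz(im,o,p,z))
cv2.imwrite('pics/lid%d.png'%im['shot'],cv2.resize(im['frame'],None,fx=1.5,fy=1.5,interpolation=cv2.INTER_CUBIC));print(im['shot'])
E
python3 lid.py
```

```text
[0.62379927 0.11116226 0.02402042] [-11.87478107  -1.26746706  22.24530475] [-0.16486585  2.17811543  0.01366429] 17.4
tcp [257.3 224.8] back20 [257.6 239.9] back30 [257.8 248.7]
0 [158.  193.4] [357.9 193.9]
0.05 [156. 196.] [360.1 196.5]
0.1 [153.9 199. ] [362.3 199.5]
0.2 [149.7 206.4] [366.8 206.9]
0.3 [145.4 215.8] [371.3 216.1]
box edge [160.7 192.3] panel [127.4 -21. ] [146.6 -24.3] baywall [351.3 188.6]
bay_floor 0.8 [255.488  91.008] [0.54057632 0.11177828 0.014     ]
lever_pad 0.62 [106.1888  85.5936] [0.53099852 0.02853266 0.04      ]
lid_edge 0.69 [256.3072 204.7872] [0.5977874  0.11083054 0.0535    ]
loupe_center 0.74 [251.8016  92.3136] [0.54114236 0.1096997  0.0325    ]
21
```

>>> carry_out(
  series=[
    [0,0,0.4,0,0,0,0],
    [0,0,1,0,0,0,0],
    [0,0,1,0,0,0,0],
    [0,0,1,0,0,0,0],
    [0,0,1,0,0,0,0],
    [0,0,1,0,0,0,0],
    [0,0,0,0,0,0,0],
  ],
)

```text
t: 18.35
tool_pos: [0.6264, 0.1113, 0.1595]
tool_rot: [0.039, 3.133, 0.001]
contact_force: [-0.1, -0.6, 0.2]
opening: -0.0001
```

```bash
python3 lid.py
python3 - <<'E'
from h import *
o=ctrl.get_obs();im=ctrl.get_image('side');p=proj(im,o['tool_pos']);print(p,proj(im,o['tool_pos']+[0,0,.03]))
x0,y0=int(p[0])-50,int(p[1])-50
f=im['frame'].copy();c=cv2.resize(f[y0:y0+100,x0:x0+100],None,fx=6,fy=6,interpolation=cv2.INTER_CUBIC)
for z in (0,.01,.02,.03):
    q=proj(im,o['tool_pos']+[0,0,z]);cv2.circle(c,(int((q[0]-x0)*6),int((q[1]-y0)*6)),3,(0,0,255),-1)
cv2.imwrite('pics/tip.png',c)
E
```

```text
[0.62640671 0.11130924 0.15950424] [-0.06796572 -0.57279255  0.24562987] [-0.04579944 -0.02252886  0.01140328] 18.35
tcp [257.3 224.8] back20 [257.7 240.2] back30 [257.9 249.1]
0 [200.6 141.3] [311.6 141.6]
0.05 [199.9 142.1] [312.3 142.4]
0.1 [199.3 143.1] [313.  143.4]
0.2 [197.9 145.8] [314.5 146.1]
0.3 [196.6 149.4] [315.9 149.7]
box edge [201.4 141.4] panel [186.3  24.2] [197.2  23.4] baywall [309.4 140.4]
bay_floor 0.74 [256.512   87.2064] [0.54136049 0.11377907 0.014     ]
lever_pad 0.62 [169.3184  79.4112] [0.528871   0.02831224 0.04      ]
lid_edge 0.89 [252.7232 144.1152] [0.59486725 0.10871788 0.0535    ]
loupe_center 0.68 [252.5184  87.5904] [0.54160477 0.10968523 0.0325    ]
22
(np.float64(269.63587550988274), np.float64(156.94423671697194)) (np.float64(269.5628553177979), np.float64(148.1337266593646))
```

View pics/tip.png

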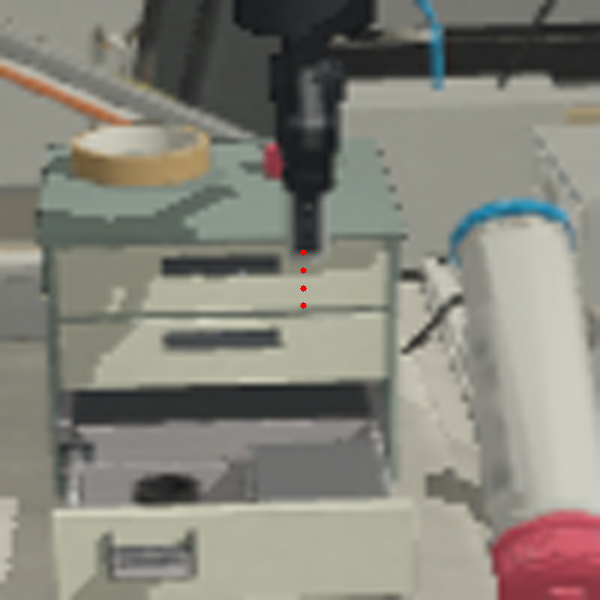

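```bash
ls -t pics | head -3
```

```text
tip.png
lid22.png
lid21.png
```

View pics/lid22.png

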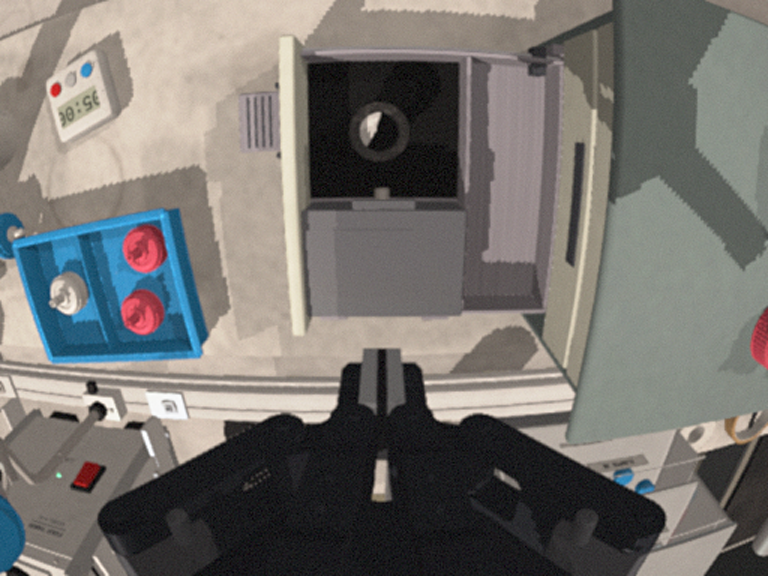

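>>> carry_out(
  series=[
    [-0.475,-1,0,0.94,0,0,0],
    [-0.475,-1,0,0.94,0,0,0],
    [-0.475,-1,0,0.94,0,0,0],
    [-0.475,-1,0,0.94,0,0,0],
    [-0.475,0,0,0.94,0,0,0],
    [-0.475,0,0,0.94,0,0,0],
    [-0.475,0,0,0.94,0,0,0],
    [-0.475,0,0,0.94,0,0,0],
    [0,0,-1,0,0,0,0],
    [0,0,-1,0,0,0,0],
    [0,0,-1,0,0,0,0],
    [0,0,0,0,0,0,0],
  ],
)

```text
t: 19.85
tool_pos: [0.5253, 0.0124, 0.0754]
tool_rot: [-0.041, -2.904, -1.152]
contact_force: [-0.4, 0.5, -1.4]
opening: 0.0001
```

```bash
cat > tipv.py <<'E'
from h import *
import sys
o=ctrl.get_obs();R=Ro.from_rotvec(o['tool_rot']).as_matrix()
T=o['tool_pos']-.029*R[:,2];print('tcp',o['tool_pos'],'zt',R[:,2].round(3),'T',T.round(4),'F',o['contact_force'].round(1),'t',o['t'],'q',o['q'].round(2))
out=[]
for n in ('side','scene'):
    im=ctrl.get_image(n);p=proj(im,T);x0,y0=int(p[0])-32,int(p[1])-32
    c=cv2.resize(im['frame'][y0:y0+64,x0:x0+64],None,fx=6,fy=6,interpolation=cv2.INTER_CUBIC)
    for q in (p,proj(im,o['tool_pos'])):cv2.circle(c,(int((q[0]-x0+.5)*6),int((q[1]-y0+.5)*6)),2,(0,0,255),-1)
    out.append(c)
cv2.imwrite('pics/%s.png'%sys.argv[1],np.hstack(out))
E
python3 tipv.py t1
```

```text
tcp [0.52534661 0.01244007 0.07535296] zt [-0.006  0.686 -0.728] T [ 0.5255 -0.0074  0.0965] F [-0.4  0.5 -1.4] t 19.85 q [-0.49  0.14  1.9   0.65  1.54 -2.21]
```

View pics/t1.png

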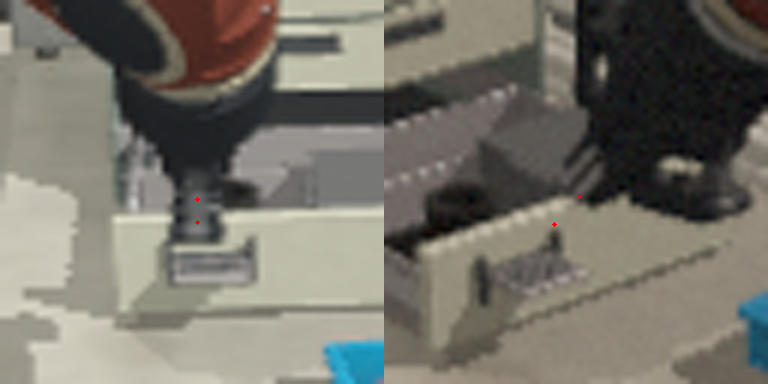

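Run:
```python
from h import *
o=ctrl.get_obs();R=Ro.from_rotvec(o['tool_rot']).as_matrix()
im=ctrl.get_image('scene');x0,y0=205,130
c=cv2.resize(im['frame'][y0:y0+80,x0:x0+80],None,fx=7,fy=7,interpolation=cv2.INTER_CUBIC)
c=np.clip(c.astype(float)*1.6+15,0,255).astype(np.uint8)
for z in (0,.029):
    q=proj(im,o['tool_pos']-z*R[:,2]);cv2.circle(c,(int((q[0]-x0+.5)*7),int((q[1]-y0+.5)*7)),2,(0,0,255),-1)
cv2.imwrite('pics/t2.png',c)
im=ctrl.get_image('wrist');cv2.imwrite('pics/t3.png',im['frame'])
```

```text
(no output)
```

View pics/t2.png

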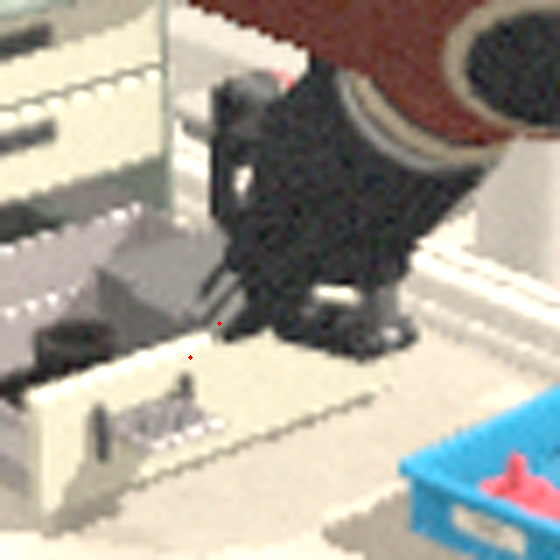

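View pics/t3.png

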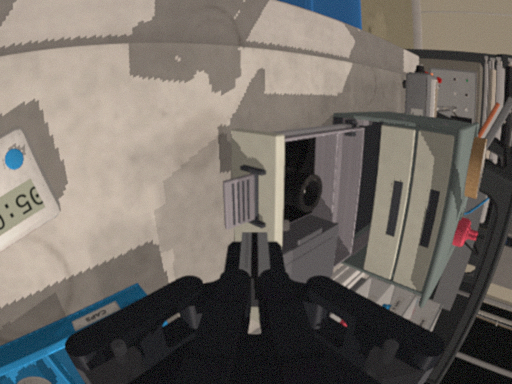

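Run:
```python
import pickle
from h import *
d=pickle.load(open('ims.pkl','rb'));im=d['scene']
o=ctrl.get_obs();R=Ro.from_rotvec(o['tool_rot']).as_matrix();print(R.round(2))
def cp(y,z,x=0):
    q=proj(im,o['tool_pos']+R@[x,y,z]);return round((q[0]-205+.5)*7),round((q[1]-130+.5)*7)
for y in (-.06,-.045,0,.045,.06):
    print(y,[cp(y,z) for z in (-.03,-.05,-.07,-.09,-.11,-.13)])
```

```text
[[-1.    0.02  0.  ]
 [ 0.02  0.73  0.68]
 [ 0.02  0.68 -0.73]]
-0.06 [(295, 447), (317, 425), (339, 402), (362, 378), (385, 354), (409, 329)]
-0.045 [(277, 415), (298, 392), (320, 369), (343, 345), (366, 320), (389, 295)]
0 [(224, 318), (244, 295), (265, 270), (287, 245), (309, 220), (332, 193)]
0.045 [(171, 224), (191, 199), (211, 174), (232, 148), (253, 121), (275, 94)]
0.06 [(154, 193), (174, 167), (194, 142), (214, 115), (235, 88), (257, 61)]
```

>>> carry_out(
  series=[
    [0.11,0,-0.73,0,0,0,0],
    [0.11,0,-0.73,0,0,0,0],
    [0,0.8,0,0,0,0,0],
    [0,0.72,0,0,0,0,0],
    [0,0.2,0,0,0,0,0],
    [0,0.2,0,0,0,0,0],
    [0,0,0,0,0,0,0],
    [0,0,-0.3,0,0,0,0],
    [0,0,-0.2,0,0,0,0],
    [0,0,0,0,0,0,0],
  ],
)

```text
t: 21.05
tool_pos: [0.5333, 0.059, 0.0295]
tool_rot: [-0.038, -2.911, -1.15]
contact_force: [0.2, 0.4, -1.5]
opening: 0.0002
```

```bash
python3 tipv.py t4
python3 - <<'E'
from h import *
im=ctrl.get_image('wrist');cv2.imwrite('pics/t5.png',im['frame'])
E
```

```text
tcp [0.53331433 0.05902374 0.02945042] zt [-0.001  0.684 -0.73 ] T [0.5333 0.0392 0.0506] F [ 0.2  0.4 -1.5] t 21.05 q [-0.41  0.19  1.93  0.69  1.42 -2.21]
```

View pics/t4.png

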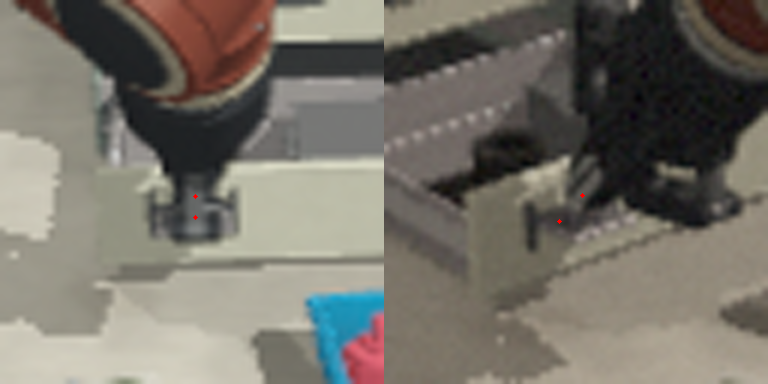

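View pics/t5.png

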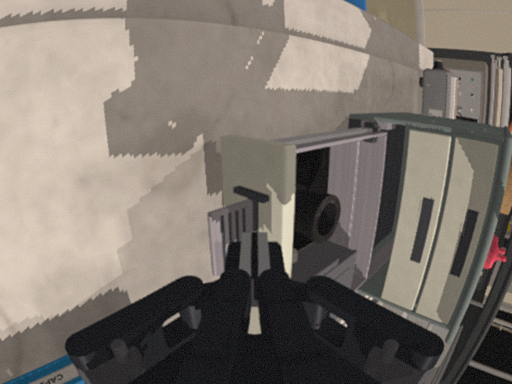

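>>> carry_out(
  series=[
    [0,0,-0.16,0,0,0,0],
    [0,0,-0.16,0,0,0,0],
    [0,0,0,0,0,0,0],
  ],
)

```text
t: 21.5
tool_pos: [0.5344, 0.059, 0.0226]
tool_rot: [-0.037, -2.914, -1.151]
contact_force: [0.9, -1.4, 1.5]
opening: -0.0001
```

>>> carry_out(
  series=[
    [0,0,-0.14,0,0,0,0],
    [0,0,0,0,0,0,0],
  ],
)

```text
t: 21.7
tool_pos: [0.5344, 0.0592, 0.0196]
tool_rot: [-0.036, -2.913, -1.152]
contact_force: [-0.5, 0.2, 4.0]
opening: 0.0
```

>>> carry_out(
  series=[
    [0,0,-0.12,0,0,0,0],
    [0,0,0,0,0,0,0],
  ],
)

```text
t: 21.9
tool_pos: [0.5344, 0.0598, 0.0172]
tool_rot: [-0.035, -2.912, -1.154]
contact_force: [-1.6, 0.8, 6.3]
opening: 0.0003
```

Run:
```python
from h import *
o=ctrl.get_obs();R=Ro.from_rotvec(o['tool_rot']).as_matrix()
T=o['tool_pos']-.029*R[:,2];print('T',T.round(4),'F',o['contact_force'].round(1),'t',o['t'])
out=[]
for n,x0,y0 in (('side',225,170),('scene',200,150)):
    im=ctrl.get_image(n)
    out.append(cv2.resize(im['frame'][y0:y0+50,x0:x0+50],None,fx=8,fy=8,interpolation=cv2.INTER_CUBIC))
cv2.imwrite('pics/t6.png',np.hstack(out))
```

```text
T [0.5344 0.0399 0.0383] F [-1.6  0.8  6.3] t 21.9
```

View pics/t6.png

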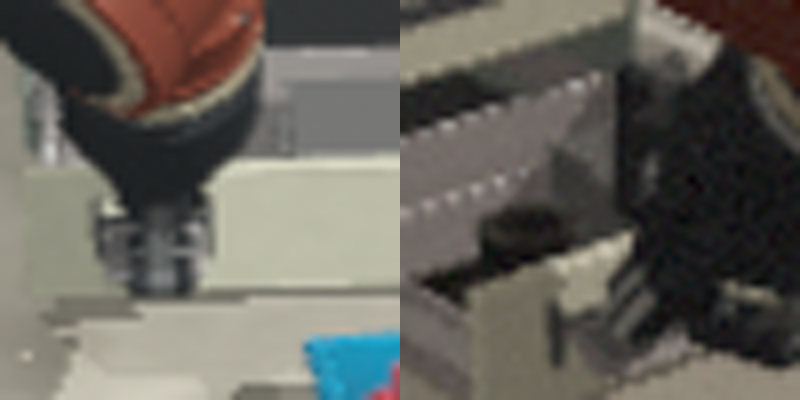

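>>> carry_out(
  series=[
    [0,0,-0.08,0,0,0,0],
    [0,0,0,0,0,0,0],
  ],
)

```text
t: 22.2
tool_pos: [0.5345, 0.0602, 0.0158]
tool_rot: [-0.034, -2.912, -1.156]
contact_force: [-1.4, 2.0, 9.2]
opening: -0.0
```

>>> carry_out(
  series=[
    [0,0.16,0,0,0,0,0],
    [0,0.16,0,0,0,0,0],
    [0,0,0,0,0,0,0],
  ],
)

```text
t: 22.5
tool_pos: [0.5346, 0.0675, 0.0155]
tool_rot: [-0.034, -2.913, -1.153]
contact_force: [-1.0, -0.3, 8.3]
opening: 0.0001
```

>>> carry_out(
  series=[
    [0,0.2,0,0,0,0,0],
    [0,0.2,0,0,0,0,0],
    [0,0.2,0,0,0,0,0],
    [0,0,0,0,0,0,0],
  ],
)

```text
t: 22.9
tool_pos: [0.5349, 0.0826, 0.0157]
tool_rot: [-0.034, -2.914, -1.153]
contact_force: [-1.3, 0.5, 7.8]
opening: 0.0001
```

```bash
cat > t7.py <<'E'
from h import *
import sys
o=ctrl.get_obs();R=Ro.from_rotvec(o['tool_rot']).as_matrix()
T=o['tool_pos']-.029*R[:,2];print('T',T.round(4),'F',o['contact_force'].round(1),'t',o['t'])
out=[]
for n,x0,y0 in (('side',205,130),('scene',180,130)):
    im=ctrl.get_image(n)
    out.append(cv2.resize(im['frame'][y0:y0+80,x0:x0+80],None,fx=5,fy=5,interpolation=cv2.INTER_CUBIC))
cv2.imwrite('pics/%s.png'%sys.argv[1],np.hstack(out))
E
python3 t7.py t7
```

```text
T [0.5349 0.0628 0.0368] F [-1.3  0.5  7.8] t 22.9
```

View pics/t7.png

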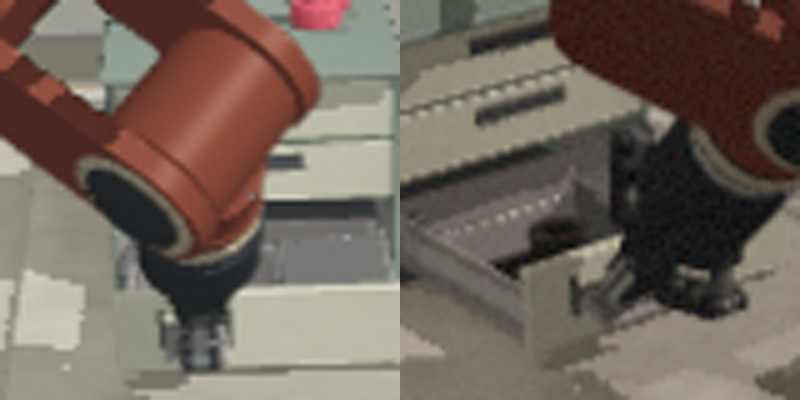

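>>> carry_out(
  series=[
    [0,0.2,0,0,0,0,0],
    [0,0.3,0,0,0,0,0],
    [0,0.4,0,0,0,0,0],
    [0,0.4,0,0,0,0,0],
    [0,0.4,0,0,0,0,0],
    [0,0.3,0,0,0,0,0],
    [0,0.2,0,0,0,0,0],
    [0,0,0,0,0,0,0],
  ],
)

```text
t: 23.8
tool_pos: [0.536, 0.1376, 0.0161]
tool_rot: [-0.035, -2.916, -1.154]
contact_force: [1.6, 0.4, 7.4]
opening: 0.0001
```

```bash
python3 t7.py t8
```

```text
T [0.5359 0.1178 0.0373] F [1.6 0.4 7.4] t 23.8
```

View pics/t8.png

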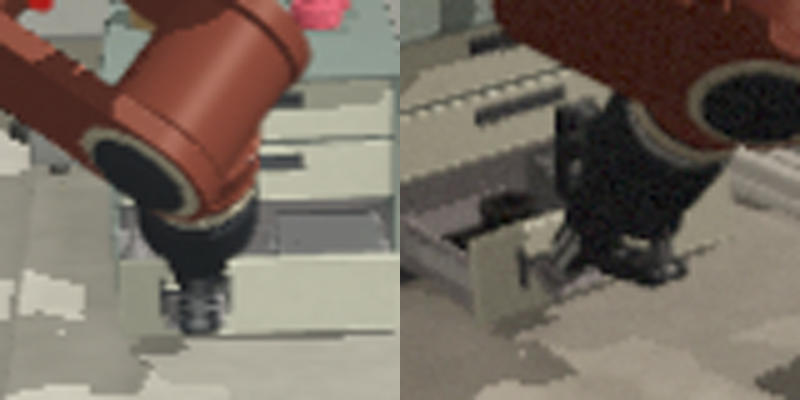

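>>> carry_out(
  series=[
    [0,-0.3,0.5,0,0,0,0],
    [0,-1,0.5,0,0,0,0],
    [0,-0.2,0,0,0,0,0],
    [0.5,0,0,0.83,0,0,0],
    [0.5,0,0,0.83,0,0,0],
    [0.5,0,0,0.83,0,0,0],
    [0,0,0,0,0,0,0],
  ],
)

```text
t: 24.6
tool_pos: [0.571, 0.0989, 0.0364]
tool_rot: [-0.04, -2.742, -1.501]
contact_force: [-1.1, 0.1, 0.6]
opening: -0.0
```

```bash
python3 t7.py t9
python3 - <<'E'
from h import *
o=ctrl.get_obs();im=ctrl.get_image('wrist');cv2.imwrite('pics/t9w.png',im['frame']);print(o['tool_pos'],o['q'].round(2),Ro.from_rotvec(o['tool_rot']).as_matrix()[:,2])
E
```

```text
T [0.571  0.0744 0.0521] F [-1.1  0.1  0.6] t 24.6
[0.57074763 0.099623   0.03819746] [-0.4   0.36  1.84  0.89  1.52 -2.27] [-0.00119602  0.84161011 -0.54008424]
```

View pics/t9.png

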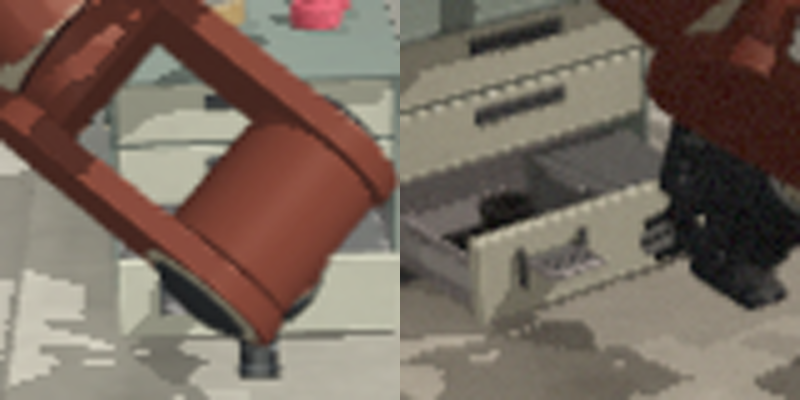

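View pics/t9w.png

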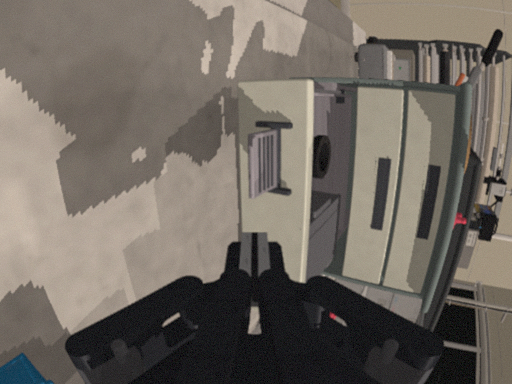

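>>> carry_out(
  series=[
    [0,0.8,-0.2,0,0,0,0],
    [0,0.7,0,0,0,0,0],
    [0,0.3,0,0,0,0,0],
    [0,0.3,0,0,0,0,0],
    [0,0.4,0,0,0,0,0],
    [0,0.5,0,0,0,0,0],
    [0,0.5,0,0,0,0,0],
    [0,0.5,0,0,0,0,0],
    [0,0.4,0,0,0,0,0],
    [0,0.3,0,0,0,0,0],
    [0,0,0,0,0,0,0],
  ],
)

```text
t: 25.85
tool_pos: [0.571, 0.2183, 0.0341]
tool_rot: [-0.032, -2.744, -1.502]
contact_force: [-0.1, -0.1, 0.4]
opening: -0.0001
```

```bash
python3 t7.py t10
python3 - <<'E'
from h import *
im=ctrl.get_image('wrist');cv2.imwrite('pics/t10w.png',im['frame'])
E
```

```text
T [0.571  0.1939 0.0497] F [-0.1 -0.1  0.4] t 25.85
```

View pics/t10.png

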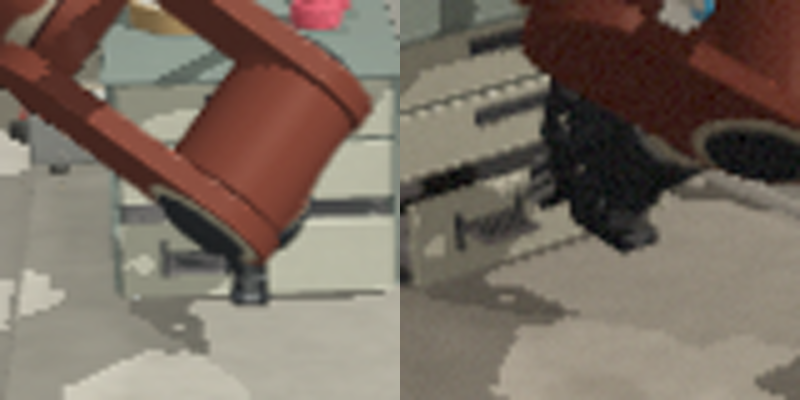

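View pics/t10w.png

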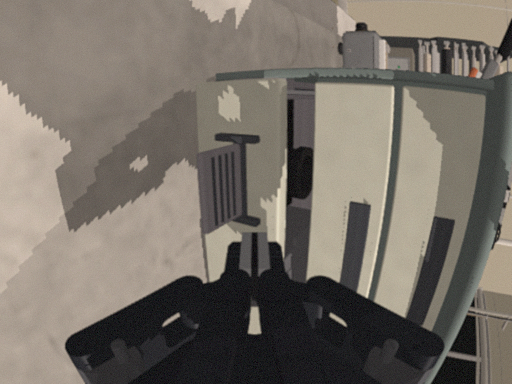

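>>> carry_out(
  series=[
    [0,0.2,0,0,0,0,0],
    [0,0.3,0,0,0,0,0],
    [0,0.2,0,0,0,0,0],
    [0,0.1,0,0,0,0,0],
    [0,0,0,0,0,0,0],
  ],
)

```text
t: 26.5
tool_pos: [0.5714, 0.2377, 0.0342]
tool_rot: [-0.033, -2.745, -1.502]
contact_force: [0.2, -0.5, 0.2]
opening: -0.0
```

>>> carry_out(
  series=[
    [0,0.12,0,0,0,0,0],
    [0,0.08,0,0,0,0,0],
    [0,0.06,0,0,0,0,0],
    [0,0,0,0,0,0,0],
  ],
)

```text
t: 26.9
tool_pos: [0.5715, 0.2439, 0.0342]
tool_rot: [-0.034, -2.745, -1.502]
contact_force: [-0.5, -1.1, 0.7]
opening: -0.0002
```

>>> carry_out(
  series=[
    [0,0.08,0,0,0,0,0],
    [0,0.08,0,0,0,0,0],
    [0,0,0,0,0,0,0],
  ],
)

```text
t: 27.2
tool_pos: [0.5717, 0.2461, 0.0341]
tool_rot: [-0.033, -2.748, -1.498]
contact_force: [-4.0, -13.1, 3.8]
opening: 0.0
```

```bash
python3 t7.py t11
python3 - <<'E'
from h import *
im=ctrl.get_image('wrist');cv2.imwrite('pics/t11w.png',im['frame'])
E
```

```text
T [0.5717 0.2217 0.0498] F [ -4.  -13.1   3.8] t 27.2
```

View pics/t11.png

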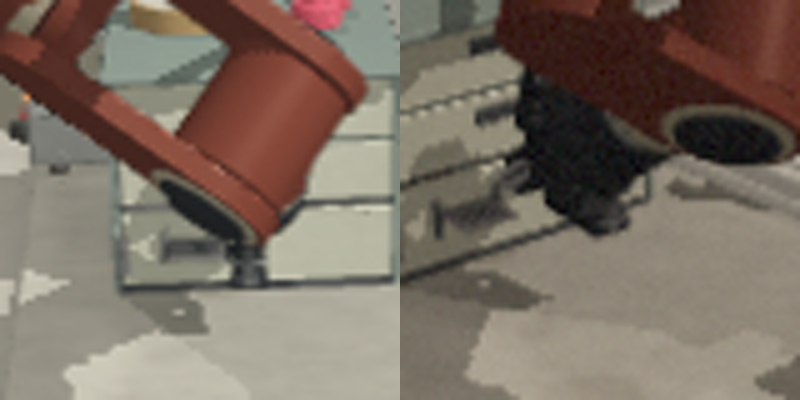

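View pics/t11w.png

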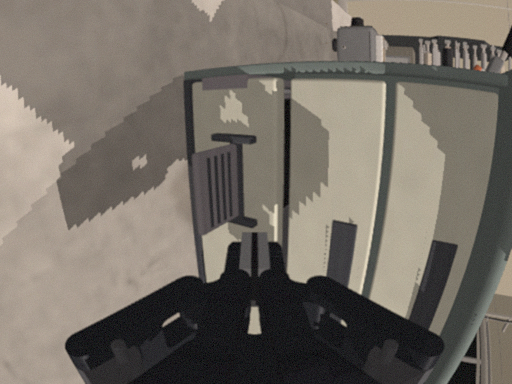

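>>> carry_out(
  series=[
    [0,0.06,0,0,0,0,0],
    [0,-0.4,0,0,0,0,0],
    [0,-0.8,0,0,0,0,0],
    [0,-1,0,0,0,0,0],
    [0,-1,0.2,0,0,0,0],
    [0,-1,0.4,0,0,0,0],
    [0,-1,0.6,0,0,0,0],
    [0,0,0,0,0,0,0],
  ],
)

```text
t: 28.15
tool_pos: [0.574, 0.1167, 0.0663]
tool_rot: [-0.035, -2.751, -1.503]
contact_force: [0.3, 0.6, -0.0]
opening: 0.0001
```

Run:
```python
from fit import *
o=ctrl.get_obs();im=ctrl.get_image('wrist');print(o['tool_pos'],o['contact_force'],o['t'])
def wp(X):
    H=np.array(im['hand_eye']);R=Ro.from_rotvec(o['tool_rot']).as_matrix()
    c=np.linalg.inv(H)@np.append(R.T@(X-o['tool_pos']),1);th=np.arctan2(np.hypot(c[0],c[1]),c[2]);r=th*im['fx']/np.hypot(c[0],c[1])
    return (1.5*np.array([im['cx']+r*c[0],im['cy']+r*c[1]])).round(1)
for e in (0,.005,.01):
    print(e,[wp(W(v,(-.095-e,y,.061))) for y in (.098,.05,0)])
cv2.imwrite('pics/f1.png',cv2.resize(im['frame'],None,fx=1.5,fy=1.5,interpolation=cv2.INTER_CUBIC))
im=ctrl.get_image('scene');cv2.imwrite('pics/f2.png',cv2.resize(im['frame'][100:210,135:275],None,fx=5.5,fy=5.5,interpolation=cv2.INTER_CUBIC))
```

```text
[0.57397273 0.11665291 0.06634849] [ 0.33818515  0.62374652 -0.0275205 ] 28.15
0 [array([471.4, 123.9]), array([469.9, 202.2]), array([466.7, 279.9])]
0.005 [array([468.3, 123.5]), array([466.9, 203.1]), array([463.7, 282. ])]
0.01 [array([465.2, 123.1]), array([463.8, 204. ]), array([460.6, 284.2])]
```

View pics/f1.png

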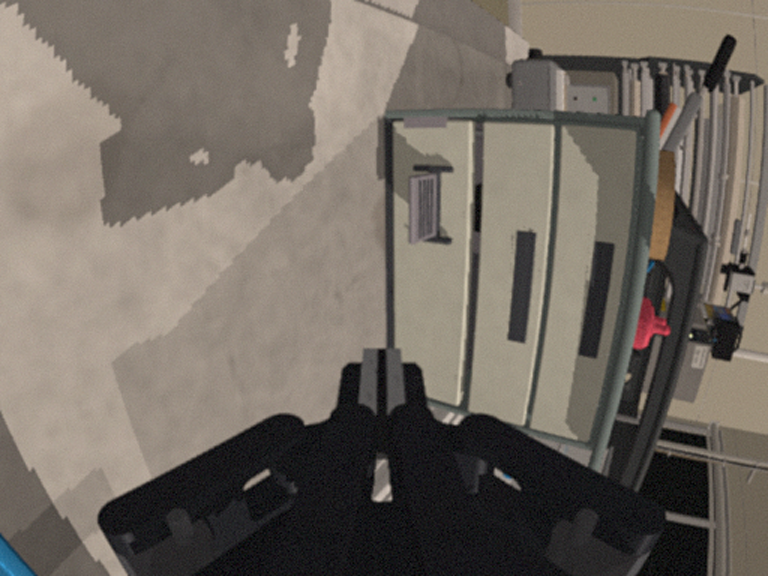

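View pics/f2.png

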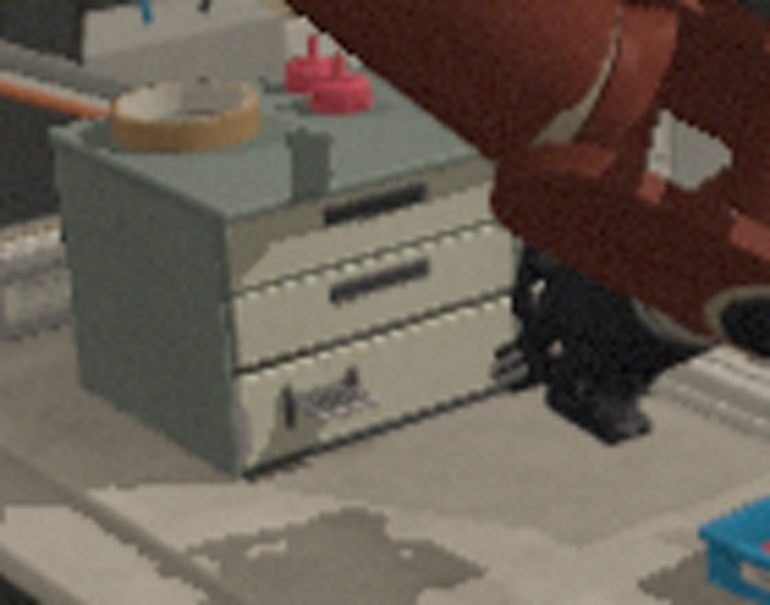

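Run:
```python
from station import ctrl
o=ctrl.get_obs();print(o['dq'],o['contact_force']);print(ctrl.finish_job())
```

```text
[ 0.02053368  0.01159431  0.02420289 -0.00575619 -0.00038235 -0.00093619] [-0.1001951   0.26517946 -0.01333182]
the job is handed in; nothing more can be done
None
```

I finished the job and handed it in at about 28 s on the robot's clock, well inside the 58 s limit. No verdict was reported.

**What I did:**
1. I set the loupe down upright in the drawer's open bay, about 2 mm from its centre by measurement, and let go of it.
2. I pressed the gauge box lid down until it met a hard stop, with 22 N upward force on the tool.
3. I tilted the hand, pressed the release lever and pushed the drawer about 75 mm in with it held down.
4. I let the lever go, then pushed the panel home against its stop with about 13 N and backed the arm off.

**Last checks:**
- **Drawer:** the pictures show its front level with the cabinet's front plane.
- **Lever:** it has sprung back up.
- **Lid:** it looked shut, its edge within a few pixels of the fully shut position. That was before the drawer went in.
- **Loupe:** it was standing in the bay when I last saw it clearly, with the drawer about 100 mm out. I could not check the loupe or the lid once the drawer was closed.
- **Arm:** clear of everything, with no contact force at hand-in.
- **Timer and label roll:** I never touched them on purpose, but I did not measure their positions again at the end.

**One disagreement:** with the gripper shut, the real fingertips are about 29 mm behind the reported tool point, not at it. Because of that the first lid press stopped short. After I saw the lid was still open I pressed further, and I allowed for the offset at the lever and panel.

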